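# Put the clutch lever on the parts carrier and lift the carrier level

## Task

Hang the silver clutch lever by its eye on the brass post of the blue parts carrier so that it lies flat down in the tray, and let go of it while the carrier still stands on the mat. Then take the carrier by its wooden handle, lift it at least 8 cm clear of the mat without ever tipping it, and finish still holding it there in the air, steady and level, with the lever on its post. Leave the other things on the ledge where they are.

Things in the scene. Friction and masses are not known exactly. Their poses are not given: they have to be found in the camera images.
- carrier: Blue parts carrier, loose, about 0.5 kg: tray 240 (its x) by 200 (y) mm, rim 16 mm high, walls and floor 5 mm. Origin: centre of the underside; z up. Handle bar along y over the middle; brass post in the +x half near the -y side; a grey tin with yellow top (50 x 110, 39 mm high) fixed at x = -85. The bay x = 20 to 115 mm is empty: the lever fits there, lying along +y from the post.
- post_foot (a point): Foot of the upright brass post, on the tray floor: carrier frame (80, -65, 5) mm. The post is 8 mm thick and 46 mm high; its top 10 mm taper to 3 mm. Axes as the carrier.
- handle (a point): Centre of the wooden handle bar: carrier frame (0, 0, 110) mm. The bar is 98 mm long (carrier y), 18 mm thick (x) and 28 mm high, carried by steel uprights, 16 x 12 mm, at y = -55 and +55 mm, from the floor to 123 mm.
- lever: Silver aluminium clutch lever, loose, 0.09 kg, lying flat. Origin: centre of its eye, on the underside; z up. Eye: ring, 28 mm outside, 14 mm hole, 14 mm high. Blade along +x: straight, 14 mm wide, 12 mm high to x = 96 mm, then bent 0.2 rad to +y, 12 mm wide, ending in a 16 mm ball at (145, 11) mm. Balances near x = 65 mm.
- blade (a point): A good place to grip the blade: lever frame (60, 0, 6) mm, mid height of the blade.
- mat: Grey-green rubber mat, fixed, 4 mm thick: its top is 4 mm above the work surface. The carrier and the lever start on it. Origin on its underside.
- mug: White ceramic mug, 82 mm wide, 95 mm high, with screwdrivers standing in it to about 175 mm. Origin: centre of its underside. Leave alone.
- filter_cover: Black plastic air filter cover, 120 x 170 mm, 41 mm high. Origin: centre of its underside. Leave alone.
- oil_bottle: Red plastic bottle with a white cap, 70 mm wide, 180 mm high. Origin: centre of its underside. Leave alone.
- grease_tin: Green round tin with a light grey lid, 80 mm wide, 60 mm high. Origin: centre of its underside. Leave alone.
- spanner: Steel spanner, 170 mm long, lying on the mat. Leave alone.
Things that resemble listed ones, but are neither listed nor needed, are in the scene too. Of the things that look like the lever, the larger one is meant.

How it is judged:
By the outcome, as a careful person would: the job done as asked, in the order asked, and still so for the second after the job is handed in, while the arm keeps its last pose, push and grip.
It also fails if it takes over 58 s, if anything falls off the work surface, if the arm or the gripper's body presses on something with over 40 N, if the wrist force passes 120 N, or if a joint passes its speed limit or range.

## Robot

A 7-joint arm with a two-finger parallel gripper is mounted at the origin on the work surface. World frame = base frame: x ahead of the robot, y to its left, z up, the work surface at z = 0. Lengths are in m, angles in rad, forces in N, time in s.
With the tool pointing down it reaches from about 0.425 to 0.925 m from the base axis. Payload 6.8 kg.
Tool frame: the origin (TCP) lies on the centre line of the jaws, within the pads' length; the fingertips stand 19 mm ahead of it and the grasp point (between the pads) is the TCP (bot.tcp_to_tips is the distance from the TCP to the fingertips, in m); x points along the fingers, y is the direction in which the jaws open and shut, and the axes are right-handed (so a half turn about x gives the same grasp; the last joint's range is limited). The gripper opens to 85 mm and grips with 20 to 120 N. Pads are 22 mm wide; open, the fingers measure 114 mm over their backs; the gripper's body (76 mm by 85 mm) begins 54 mm behind the grasp point. The pads swing forward as they close: fully open they stand 13 mm farther back than shut.
Start: joints at [1.01, 0.477, 0.022, 1.555, -0.011, 1.109, -0.083], TCP at [0.295, -0.607, 0.25] pointing down, gripper open.
Joint ranges: [-2.96, 2.96], [-0.34, 2.1], [-1.41, 1.46], [0.24, 2.44], [-1.37, 4.51], [0.17, 1.92], [-2.96, 2.96]. Speed limits (rad/s): [2.39, 2.39, 3.14, 3.14, 3.14, 3.14, 3.14].

## Interface

Orientations are given as a unit quaternion [w, x, y, z].
In Python, from station import status, eyes, bot gives the robot as it stands.
- The arm moves only by the tool apply_moves, never from a script. Its arguments are lists of equal length, an entry for each row: "travel": the shift along the tool's x, y, z in cm, a list of three; "turn": the turn, a rotation vector about the tool's x, y, z in rad, a list of three; "grip": the closure, from 0 (fully open) to 1 (shut). In form: {"travel": [[tx, ty, tz], ...], "turn": [[wx, wy, wz], ...], "grip": [grip, ...]}. A call has 1 to 8 rows; each row shifts and turns the pose as measured when the row begins, along the tool's axes as they then stand; what a row does not reach is not made up. A row lasts 1/12 s, in which the tool goes at most 41.7 mm and 7.16 degrees, less where a joint would pass 70% of its speed; a pose out of reach is approached as far as the arm can. A call is refused whole if a number of a shift passes 4.17 or a number of a turn 0.125, either way. A call with a gripper value outside its range is refused whole. The fingers move at their own pace and stop on an object; "newtons" is the grip in N (left out, the last holds). Time passes only in rows, so rows that do not move let the fingers close. It gives the time, the measured TCP pose, the force and the opening at its end, in the units of the state.
- status.get_obs(): the state, without advancing time (a new reading comes with each control period).
- eyes.read_camera(name): name is "scene" or "top"; returns the picture (400x640x3 uint8, red, green, blue); there is no depth.
- eyes.calibration(name): a dict with "intrinsics" (3x3 intrinsics, pixels), "xyz" and "attitude" of the camera in the world. Camera axes: x right, y down, z forward; pixel columns grow to the right and rows downward; lengths in m; the calibration is good to about 2 mm. A picture is of the moment at which its call begins. calibration takes no time and is no camera call.
- bot.hand_in(): hands the job in, once; it reports no verdict.
Trained networks look in the newest picture that a camera, given by its name, has taken for a name from the list of things; names that differ only in an ending like _2 or _b are one class to them, and where a whole thing is asked for, a point or a joint stands for the part that bears it (a point fixed in the world has none). Each returns a list of dicts, best first, with "score" (0 to 1); they miss things now and then, are a little off and sometimes report something else, mostly with a low value. They report only what shows in the picture. A call takes as long as a camera call. They do not tell look-alikes from the thing itself.
- eyes.masks_of(thing, camera): "region" (400x640 bool, what is visible of it) and "rect" ([left, top, right, bottom] in pixels, round what is visible of it).
The state is a dict: "t": time; "q": joint angles; "joint_vel": joint speeds; "joint_torque": joint torques, N m; "eef_pos": TCP position; "tool_rot": TCP orientation; "contact_force": force on the tool from outside, world axes, zero at the start; "torque": the same for the moment, N m; "gripper_width": opening from 0.0 (shut) to 1.0 (fully open).
Only numpy, scipy, OpenCV 4.12 (cv2) and the standard library are available. Lean on these libraries where they do the work, as an engineer would, in place of code of your own. Each camera call takes 0.05 s, during which the arm holds its last target. There are 200 camera calls.

## Working session

There is one attempt and no reset: what is moved stays moved. The work goes in short steps, Python scripts to look and compute and a tool call to move; the robot and the scene stay as the last step left them, time stands still between calls to the robot, and variables do not carry over. Pictures are saved under pics/ and viewed, about 8 in all and at most 12, crops included, and the job is handed in when it is done.

Besides the shell and the picture viewer there is one more tool, called as name(argument=value, ...) on one line, values as JSON. apply_moves: Moves the arm, as the interface text tells. Its arguments: {"type":"object","properties":{"travel":{"type":"array"},"turn":{"type":"array"},"grip":{"type":"array"},"newtons":{"type":"number"}},"required":["travel","turn","grip"]}

```bash
mkdir -p pics; cat > h.py <<'E'
import numpy as np, cv2
from scipy.spatial.transform import Rotation as R
from station import status, eyes, bot
def cal(n):
    c=eyes.calibration(n); K=np.array(c["intrinsics"]); p=np.array(c["xyz"]); a=np.array(c["attitude"])
    Rm=a if a.shape==(3,3) else R.from_quat(a[[1,2,3,0]]).as_matrix()
    return K,p,Rm
def ray(n,u,v,z):
    K,p,Rm=cal(n); d=Rm@np.linalg.solve(K,[u,v,1]); return p+d*(z-p[2])/d[2]
def proj(n,X):
    K,p,Rm=cal(n); c=(np.atleast_2d(X)-p)@Rm; q=c@K.T; return q[:,:2]/q[:,2:]
def snap(n,f,crop=None,s=1):
    im=eyes.read_camera(n)[:,:,::-1]
    if crop: l,t,r,b=crop; im=im[t:b,l:r]
    cv2.imwrite("pics/"+f,cv2.resize(np.ascontiguousarray(im),None,fx=s,fy=s,interpolation=cv2.INTER_CUBIC))
E
python3 - <<'E'
from h import *
for n in("scene","top"):
    print(n,eyes.calibration(n)); 
a=eyes.read_camera("scene");b=eyes.read_camera("top")
cv2.imwrite("pics/a.png",a[:,:,::-1]);cv2.imwrite("pics/b.png",b[:,:,::-1])
for t in("lever","carrier","handle","spanner"):
    for m in eyes.masks_of(t,"top"): print(t,m["score"],m["rect"])
print(status.get_obs())
E
```

```text
scene {'intrinsics': array([[422.48935041,   0.        , 316.54011534],
       [  0.        , 422.48935041, 199.02930677],
       [  0.        ,   0.        ,   1.        ]]), 'xyz': array([ 1.12131499, -0.39299238,  1.27370454]), 'attitude': array([-0.22338174,  0.80461897,  0.53221909, -0.13939783])}
top {'intrinsics': array([[375.75687349,   0.        , 320.16560493],
       [  0.        , 375.75687349, 202.30181418],
       [  0.        ,   0.        ,   1.        ]]), 'xyz': array([ 0.36293109, -0.08773093,  1.08687156]), 'attitude': array([-0.04081314,  0.70673577, -0.70455763,  0.04957197])}
lever 0.7 [378.6, 308.7, 415.9, 333.5]
lever 0.53 [330.4, 175.9, 367.2, 227.3]
carrier 0.8 [181.1, 161.8, 264.8, 256.1]
handle 0.59 [180.4, 164.5, 265.0, 253.8]
spanner 0.89 [454.8, 199.7, 466.9, 258.3]
spanner 0.42 [180.1, 161.3, 264.3, 257.1]
{'t': 0.3, 'q': array([ 1.00986713,  0.47731912,  0.02236999,  1.55572621, -0.0114611 ,
        1.10930874, -0.08310729]), 'joint_vel': array([-2.23751977e-03, -1.30238074e-03, -9.38565275e-05, -1.33594809e-03,
        1.14612391e-03,  4.09660986e-04, -1.03163752e-03]), 'joint_torque': array([-2.36582207e-03, -5.95663476e+01,  1.60355117e+00, -2.81002468e+01,
        1.22627008e-02,  5.84492242e-03,  4.25031180e-05]), 'eef_pos': array([ 0.29524395, -0.60682044,  0.24995525]), 'tool_rot': array([-0.15852781, -0.6889847 , -0.15895045,  0.68913263]), 'contact_force': array([-0.31717767,  0.21282321,  0.03203495]), 'torque': array([ 0.09554004, -0.02605662, -0.03799821]), 'gripper_width': 1.0022704454453395}
```

View pics/a.png

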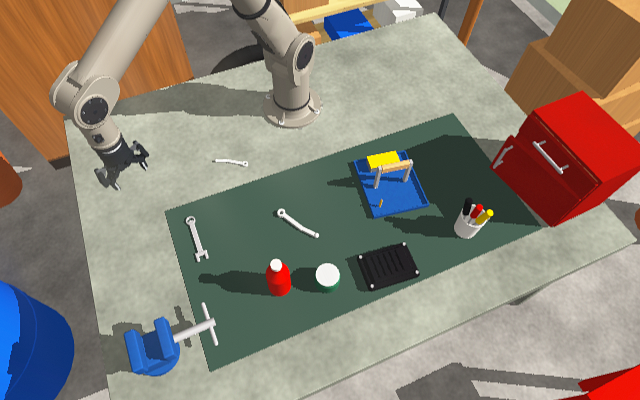

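View pics/b.png

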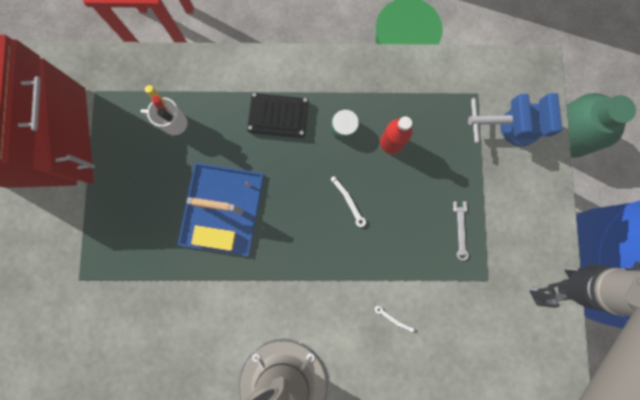

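Candidates for the lever, in top-view pixels:
- The large lever on the mat at (350,202).
- A small look-alike off the mat at (395,320).
- The spanner at (461,230), a different thing.

The description says the larger one and on the mat, so I choose (350,202). I'll check it in a close crop.

```bash
python3 - <<'E'
from h import *
a=cv2.imread("pics/a.png");b=cv2.imread("pics/b.png")
f=lambda i,l,t,r,bb,s:cv2.resize(i[t:bb,l:r],None,fx=s,fy=s,interpolation=cv2.INTER_CUBIC)
o=np.zeros((600,800,3),np.uint8)
for k,(i,l,t) in enumerate([(b,160,150),(b,300,150),(a,340,130),(a,250,190)]):
    c=f(i,l,t,l+100,t+100,3) ; c=f(i,l,t,l+(130 if k%2==0 else 130),t+100,3)
    o[(k//2)*300:(k//2)*300+300,(k%2)*400:(k%2)*400+390]=c
cv2.imwrite("pics/c.png",o)
E
```

```text
(no output)
```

View pics/c.png

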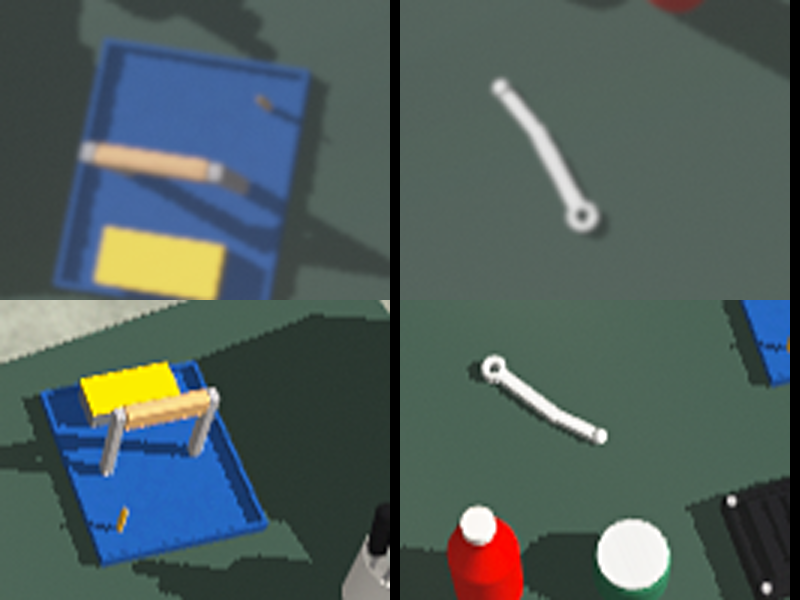

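The crop confirms it: the large silver lever has its eye at top (361,222) and its ball at (333,179). The post tip is at top (246,183) and the handle bar ends at (189,201) and (232,207). I'll fit both poses from keypoints in the two cameras.

```bash
cat >> h.py <<'E'
from scipy.optimize import least_squares
def fit(kp,x0,z):
    def X(p,P): P=np.atleast_2d(P)/1e3; c,s=np.cos(p[2]),np.sin(p[2]); return np.c_[p[0]+c*P[:,0]-s*P[:,1],p[1]+s*P[:,0]+c*P[:,1],z+P[:,2]]
    def f(p): return np.concatenate([(proj(n,X(p,P))[0]-uv) for n,P,uv in kp])
    r=least_squares(f,x0,loss="soft_l1"); return r.x,f(r.x).reshape(-1,2)
E
python3 - <<'E'
from h import *
t,s="top","scene"
car=[(t,(120,100,16),(196,164.2)),(t,(120,-100,16),(263,174)),(t,(80,-65,51),(246,182.5)),(t,(80,-65,5),(250,185)),
(t,(0,55,123),(189.3,200.7)),(t,(0,-55,123),(232,207.3)),
(s,(80,-65,51),(381.7,199.7)),(s,(80,-65,5),(380.3,206.7)),(s,(120,-100,0),(373.3,218.3)),(s,(120,100,16),(429,203)),(s,(-120,-100,16),(354,161)),(s,(0,-55,123),(379.3,166.7)),(s,(0,55,123),(411.7,160.7))]
for kk in (car,[k for k in car if k[0]==t],[k for k in car if k[0]==s]):
    p,r=fit(kk,[.43,.23,0],.004); print(p.round(4))
    if kk is car: print(r.round(1))
lev=[(t,(0,0,14),(360.7,222)),(t,(145,11,10),(333.3,179.3)),(s,(0,0,14),(281,212)),(s,(145,11,10),(316.7,235.3))]
for kk in (lev,lev[:2],lev[2:]):
    p,r=fit(kk,[.3,-.2,.5],.004); print(p.round(4)); print(r.round(1))
# silhouette moments of lever vs. model
def refine(p0):
    imgs={n:cv2.imread("pics/"+f).astype(float) for n,f in((t,"b.png"),(s,"a.png"))}
    def poly(p):
        th=np.linspace(0,2*np.pi,24); parts=[]
        c=lambda x,y,r:np.c_[x+r*np.cos(th),y+r*np.sin(th)]
        d=np.array([np.cos(.2),np.sin(.2)]);nn=np.array([-d[1],d[0]])
        e=np.array([96,0]);b=np.array([145,11])
        return [(c(0,0,14),14),(np.array([[10,-7],[96,-7],[96,7],[10,7]]),12),(np.array([e-6*nn,b-6*nn,b+6*nn,e+6*nn]),12),(c(145,11,8),8)]
    def render(n,p):
        S=8;m=np.zeros((400*S//2,640*S//2),np.uint8);S=4
        m=np.zeros((1600,2560),np.uint8)
        for P,h in poly(p):
            Q=P/1e3;co,si=np.cos(p[2]),np.sin(p[2])
            pts=[np.c_[p[0]+co*Q[:,0]-si*Q[:,1],p[1]+si*Q[:,0]+co*Q[:,1],np.full(len(Q),.004+zz/1e3)] for zz in (0,h)]
            q=proj(n,np.vstack(pts)); hull=cv2.convexHull(((q+.5)*S*16-8).astype(np.float32)).round().astype(np.int32)
            cv2.fillPoly(m,[hull],255,shift=4)
        return cv2.resize(m,(640,400),interpolation=cv2.INTER_AREA)/255.
    out=[]
    from scipy.optimize import minimize
    data={}
    for n in imgs:
        m=render(n,p0); ys,xs=np.where(m>0); sl=(slice(ys.min()-6,ys.max()+7),slice(xs.min()-6,xs.max()+7))
        g=imgs[n][sl].mean(2); bg=np.median(g); data[n]=(sl,np.clip((g-bg)/(np.percentile(g,99)-bg),0,1))
    def cost(d,ns):
        p=p0+d*np.array([.001,.001,.02]); return sum(((cv2.GaussianBlur(render(n,p),(0,0),.6)[data[n][0]]-data[n][1])**2).sum() for n in ns)
    for ns in ((t,),(s,),(t,s)):
        r=minimize(cost,[0,0,0],args=(ns,),method="Nelder-Mead",options=dict(initial_simplex=[[0,0,0],[3,0,0],[0,3,0],[0,0,3]],maxiter=150)); print(ns,(p0+r.x*np.array([.001,.001,.02])).round(4),r.fun)
refine(fit(lev,[.3,-.2,.5],.004)[0])
E
```

```text
[ 0.4816  0.182  -0.1507]
[[-1.6 -1.9]
 [-0.3 -1.2]
 [ 0.1 -0.2]
 [-1.   0.2]
 [-0.  -0.2]
 [-0.4 -0.3]
 [-0.6 -0.8]
 [-1.1 -1. ]
 [-0.3  0.2]
 [-0.2  0.7]
 [-1.3 -1. ]
 [-0.1  0.3]
 [-1.3 -0.3]]
[ 0.4803  0.1808 -0.1529]
[ 0.4835  0.1837 -0.1506]
[ 0.4463 -0.2161  0.484 ]
[[-0.2 -0.7]
 [ 0.  -0.4]
 [-0.1 -0.4]
 [-0.5 -0.9]]
[ 0.4447 -0.2163  0.4837]
[[-0.1 -0.2]
 [ 0.1  0.2]]
[ 0.4489 -0.2158  0.4812]
[[ 0.2  0.2]
 [-0.2 -0.2]]
('top',) [ 0.447  -0.2153  0.4834] 12.06430363155491
('scene',) [ 0.4462 -0.2156  0.4873] 28.195427420676932Traceback (most recent call last):
  File "<stdin>", line 40, in <module>
  File "<stdin>", line 39, in refine
    res = _minimize_neldermead(fun, x0, args, callback, bounds=bounds,
                               **options)
    fxr = func(xr)
    fx = function(np.copy(x), *(wrapper_args + args))
  File "<stdin>", line 37, in cost
  File "<stdin>", line 37, in <genexpr>
  File "<stdin>", line 27, in render
  File "h.py", line 11, in proj
    K,p,Rm=cal(n); c=(np.atleast_2d(X)-p)@Rm; q=c@K.T; return q[:,:2]/q[:,2:]
           ~~~^^^
  File "h.py", line 5, in cal
    c=eyes.calibration(n); K=np.array(c["intrinsics"]); p=np.array(c["xyz"]); a=np.array(c["attitude"])
ValueError: time passes only in moves, steps and waits
```

```bash
sed -i 's/^def cal(n):/import functools\n@functools.lru_cache(None)\ndef cal(n):/' h.py; cat >> h.py <<'E'
def Rot(q): return R.from_quat(np.array(q)[[1,2,3,0]])
def down(yaw):  # tool x down, jaws (tool y) along yaw; pick the nearer half turn
    y=np.array([np.cos(yaw),np.sin(yaw),0]);x=np.array([0,0,-1.]);return R.from_matrix(np.c_[x,y,np.cross(x,y)])
def plan(pos,jaw,n=None,start=None):
    o=status.get_obs() if start is None else None
    p,r=(np.array(o["eef_pos"]),Rot(o["tool_rot"])) if o else start
    c=[down(jaw),down(jaw+np.pi)]; tgt=min(c,key=lambda t:(r.inv()*t).magnitude())
    w=(r.inv()*tgt).as_rotvec(); d=np.array(pos)-p
    n=n or int(max(np.ceil(np.linalg.norm(d)/.036),np.ceil(np.abs(w).max()/.11),1))
    tr,tu=[],[]
    for i in range(n):
        tr.append((r.inv().apply(d/n)*100).round(2).tolist());tu.append((w/n).round(3).tolist());r=r*R.from_rotvec(w/n)
    print("n",n,"\ntravel",tr,"\nturn",tu); return np.array(pos),tgt
def rep():
    o=status.get_obs();r=Rot(o["tool_rot"]).as_matrix();print("t",round(o["t"],2),"p",np.round(o["eef_pos"],4),"down",r[:,0].round(3),"jaw",round(np.arctan2(r[1,1],r[0,1]),3),"F",np.round(o["contact_force"],1),"w",round(o["gripper_width"],3),"q",np.round(o["q"],2))
LEV=np.array([.4465,-.2155,.485]); CAR=np.array([.4816,.182,-.151])
def wpt(P,pose,z=.004):
    c,s=np.cos(pose[2]),np.sin(pose[2]);return np.array([pose[0]+c*P[0]-s*P[1],pose[1]+s*P[0]+c*P[1],z+P[2]])
E
python3 - <<'E'
from h import *
rep()
g=wpt((.06,0,0),LEV); print(g); g[2]=.10
plan(g,LEV[2]+np.pi/2)
E
```

```text
t 0.3 p [ 0.2952 -0.6068  0.25  ] down [-0.     0.001 -1.   ] jaw -1.118 F [-0.3  0.2  0. ] w 1.002 q [ 1.01  0.48  0.02  1.56 -0.01  1.11 -0.08]
[ 0.4995805 -0.1875275  0.004    ]
n 14 
travel [[1.07, -2.05, -2.62], [1.07, -2.05, -2.63], [1.07, -2.04, -2.63], [1.07, -2.04, -2.64], [1.07, -2.03, -2.64], [1.07, -2.02, -2.65], [1.07, -2.02, -2.65], [1.07, -2.01, -2.66], [1.07, -2.01, -2.66], [1.07, -2.0, -2.66], [1.07, -1.99, -2.67], [1.07, -1.99, -2.67], [1.07, -1.98, -2.68], [1.07, -1.98, -2.68]] 
turn [[-0.002, 0.0, 0.0], [-0.002, 0.0, 0.0], [-0.002, 0.0, 0.0], [-0.002, 0.0, 0.0], [-0.002, 0.0, 0.0], [-0.002, 0.0, 0.0], [-0.002, 0.0, 0.0], [-0.002, 0.0, 0.0], [-0.002, 0.0, 0.0], [-0.002, 0.0, 0.0], [-0.002, 0.0, 0.0], [-0.002, 0.0, 0.0], [-0.002, 0.0, 0.0], [-0.002, 0.0, 0.0]]
```

apply_moves(travel=[[1.07,-2.05,-2.63],[1.07,-2.05,-2.63],[1.07,-2.05,-2.63],[1.07,-2.03,-2.64],[1.07,-2.03,-2.64],[1.07,-2.02,-2.65],[1.07,-2.02,-2.65],[1.07,-2.02,-2.65]], turn=[[0,0,0],[0,0,0],[0,0,0],[0,0,0],[0,0,0],[0,0,0],[0,0,0],[0,0,0]], grip=[0.5,0.5,0.5,0.5,0.5,0.5,0.5,0.5], newtons=40)

```text
t: 0.97
eef_pos: [0.4131, -0.3708, 0.1624]
tool_rot: [-0.157, -0.69, -0.149, 0.691]
contact_force: [0.0, -0.3, -0.0]
gripper_width: 0.501
```

apply_moves(travel=[[1.07,-2.0,-2.66],[1.07,-2.0,-2.66],[1.07,-2.0,-2.67],[1.07,-2.0,-2.67],[1.07,-1.98,-2.68],[1.07,-1.98,-2.68],[0,0,0],[0,0,0]], turn=[[0,0,0],[0,0,0],[0,0,0],[0,0,0],[0,0,0],[0,0,0],[0,0,0],[0,0,0]], grip=[0.5,0.5,0.5,0.5,0.5,0.5,0.5,0.5])

```text
t: 1.63
eef_pos: [0.5152, -0.1772, 0.0927]
tool_rot: [0.16, 0.69, 0.154, -0.689]
contact_force: [-0.8, -0.7, 0.2]
gripper_width: 0.499
```

```bash
python3 - <<'E'
from h import *
rep(); print(bot.tcp_to_tips)
g=wpt((.06,0,0),LEV); g[2]=.06
s=plan(g,LEV[2]+np.pi/2)
snap("scene","d.png",(240,120,400,240),5)
E
```

```text
t 1.63 p [ 0.5152 -0.1772  0.0927] down [ 0.004 -0.008 -1.   ] jaw -1.124 F [-0.8 -0.7  0.2] w 0.499 q [ 0.29  0.47 -0.1   1.99  0.08  0.67 -0.99]
0.019
n 2 
travel [[1.63, 0.11, 0.93], [1.63, 0.1, 0.93]] 
turn [[-0.019, 0.0, -0.004], [-0.019, 0.0, -0.004]]
```

apply_moves(travel=[[1.6,0.1,0.93],[1.6,0.1,0.93],[0,0,0],[0,0,0]], turn=[[-0.02,0,-0.004],[-0.02,0,-0.004],[0,0,0],[0,0,0]], grip=[0.5,0.5,0.5,0.5])

```text
t: 2.02
eef_pos: [0.5003, -0.19, 0.0619]
tool_rot: [0.171, 0.688, 0.169, -0.685]
contact_force: [0.7, 0.1, 0.4]
gripper_width: 0.5
```

```bash
python3 - <<'E'
from h import *
rep()
g=wpt((.06,0,0),LEV); g[2]=.0265
s=plan(g,LEV[2]+np.pi/2)
snap("scene","d.png",(240,150,360,260),5)
E
```

```text
t 2.02 p [ 0.5003 -0.19    0.0619] down [ 0.004 -0.001 -1.   ] jaw -1.086 F [0.7 0.1 0.4] w 0.5 q [ 0.33  0.51 -0.11  2.03  0.1   0.6  -0.93]
n 1 
travel [[3.54, -0.26, -0.04]] 
turn [[0.0, -0.003, -0.003]]
```

View pics/d.png

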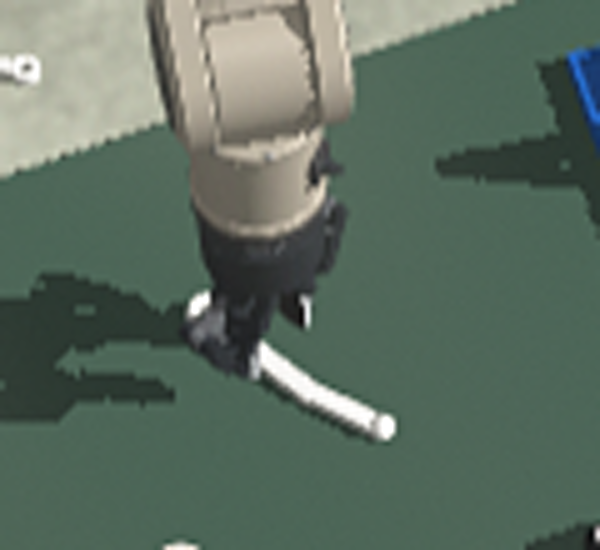

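The jaws stand over the blade, one finger on each side, with the eye at (200,305) and the ball at (382,427) in the crop. Next I descend and close.

apply_moves(travel=[[1.8,-0.13,-0.02],[1.8,-0.13,-0.02],[0,0,0],[0,0,0],[0,0,0],[0,0,0],[0,0,0],[0,0,0]], turn=[[0,0,0],[0,0,0],[0,0,0],[0,0,0],[0,0,0],[0,0,0],[0,0,0],[0,0,0]], grip=[0.5,0.5,0.5,0.5,0.95,0.95,0.95,0.95], newtons=50)

```text
t: 2.73
eef_pos: [0.505, -0.1913, 0.0334]
tool_rot: [0.171, 0.692, 0.164, -0.682]
contact_force: [-0.2, -0.3, -1.5]
gripper_width: 0.129
```

```bash
python3 - <<'E'
from h import *
rep()
E
```

```text
t 2.73 p [ 0.505  -0.1913  0.0334] down [ 0.016 -0.006 -1.   ] jaw -1.093 F [-0.2 -0.3 -1.5] w 0.129 q [ 0.32  0.56 -0.1   2.03  0.11  0.53 -0.94]
```

apply_moves(travel=[[0,0,0],[0,0,0],[0,0,0]], turn=[[0,0,0],[0,0,0],[0,0,0]], grip=[0.6,0.6,0.6])

```text
t: 2.98
eef_pos: [0.5059, -0.1917, 0.0347]
tool_rot: [0.171, 0.693, 0.163, -0.681]
contact_force: [-0.3, -0.2, 0.1]
gripper_width: 0.402
```

```bash
python3 - <<'E'
from h import *
rep()
g=wpt((.06,0,0),LEV); g[2]=.0255
s=plan(g,LEV[2]+np.pi/2)
snap("scene","e.png",(240,150,360,260),5)
E
```

```text
t 2.98 p [ 0.5059 -0.1917  0.0347] down [ 0.018 -0.007 -1.   ] jaw -1.093 F [-0.3 -0.2  0.1] w 0.402 q [ 0.32  0.56 -0.1   2.03  0.11  0.53 -0.94]
n 1 
travel [[0.91, -0.67, 0.39]] 
turn [[-0.007, -0.013, -0.014]]
```

View pics/e.png

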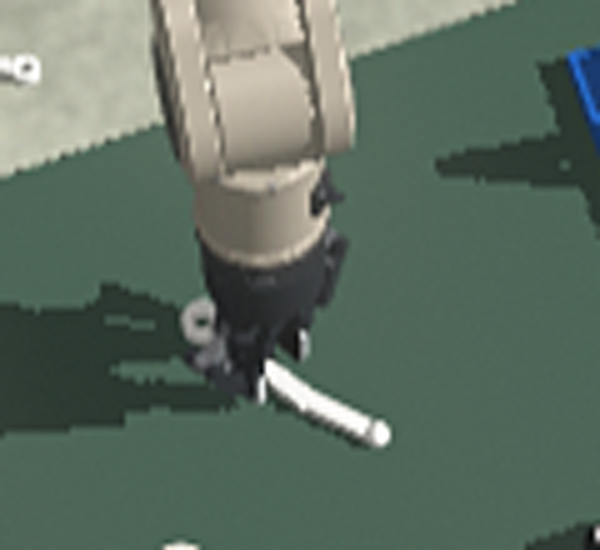

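The lever has shifted a few mm: its eye is now at scene (280,214) and its ball at (315.5,237). The pinch only caught its top edge. I'll update the pose and regrip lower.

```bash
python3 - <<'E'
from h import *
s="scene"
f=lambda e,b:fit([(s,(0,0,14),e),(s,(145,11,10),b)],[.45,-.21,.5],.004)[0]
d=f((279.9-.1,213.9-.1),(315.6-.1,236.9-.1))-f((280.8,211.8),(316.5,235.1))
print(d); L=LEV+d; print(L)
g=wpt((.06,0,0),L); g[2]=.0245
plan(g,L[2]+np.pi/2,2)
E
```

```text
[ 0.00537209 -0.00607682  0.0067645 ]
[ 0.45187209 -0.22157682  0.4917645 ]
n 2 
travel [[0.51, 0.03, 0.09], [0.51, 0.04, 0.09]] 
turn [[-0.007, -0.007, -0.007], [-0.007, -0.007, -0.007]]
```

apply_moves(travel=[[0.5,0.03,0.09],[0.5,0.03,0.09],[0.2,0,0]], turn=[[-0.007,-0.007,-0.007],[-0.007,-0.007,-0.007],[0,0,0]], grip=[0.6,0.6,0.6])

```text
t: 3.28
eef_pos: [0.5051, -0.1933, 0.0223]
tool_rot: [-0.173, -0.685, -0.173, 0.686]
contact_force: [-0.5, 0.6, 1.0]
gripper_width: 0.405
```

```bash
python3 - <<'E'
from h import *
rep(); L=[.4519,-.2216,.4918]
g=wpt((.06,0,0),L); g[2]=.0245
plan(g,L[2]+np.pi/2,1)
E
```

```text
t 3.28 p [ 0.5051 -0.1933  0.0223] down [-0.001 -0.001 -1.   ] jaw -1.077 F [-0.5  0.6  1. ] w 0.405 q [ 0.33  0.59 -0.1   2.02  0.11  0.54 -0.93]
n 1 
travel [[-0.22, -0.02, 0.02]] 
turn [[0.002, 0.001, -0.0]]
```

apply_moves(travel=[[-0.3,0,0],[0,0,0],[0,0,0],[0,0,0],[0,0,0]], turn=[[0,0,0],[0,0,0],[0,0,0],[0,0,0],[0,0,0]], grip=[0.6,0.95,0.95,0.95,0.95], newtons=60)

```text
t: 3.7
eef_pos: [0.5046, -0.1934, 0.0245]
tool_rot: [-0.172, -0.685, -0.173, 0.687]
contact_force: [0.0, -0.1, -0.9]
gripper_width: 0.136
```

```bash
python3 - <<'E'
from h import *
rep()
E
```

```text
t 3.7 p [ 0.5046 -0.1934  0.0245] down [-0.003 -0.    -1.   ] jaw -1.078 F [ 0.  -0.1 -0.9] w 0.136 q [ 0.33  0.58 -0.1   2.02  0.11  0.54 -0.93]
```

apply_moves(travel=[[-1.5,0,0],[-2.5,0,0],[-2.5,0,0],[-2.5,0,0],[-1.0,0,0],[0,0,0]], turn=[[0,0,0],[0,0,0],[0,0,0],[0,0,0],[0,0,0],[0,0,0]], grip=[0.95,0.95,0.95,0.95,0.95,0.95])

```text
t: 4.2
eef_pos: [0.5021, -0.1922, 0.1255]
tool_rot: [-0.171, -0.682, -0.174, 0.689]
contact_force: [0.6, -1.0, -1.8]
gripper_width: 0.141
```

```bash
python3 - <<'E'
from h import *
rep()
lp=np.array([CAR[0],CAR[1],CAR[2]])
g=wpt((.08,-.005,0),CAR); g[2]=.14; print(g, "post",wpt((.08,-.065,.051),CAR))
m=wpt((.10,-.12,0),CAR); m[2]=.14
plan(g,CAR[2]+np.pi)
snap("scene","f0.png")
snap("top","f1.png")
E
```

```text
t 4.2 p [ 0.5021 -0.1922  0.1255] down [-0.01   0.002 -1.   ] jaw -1.077 F [ 0.6 -1.  -1.8] w 0.141 q [ 0.35  0.42 -0.13  1.98  0.07  0.76 -0.9 ]
[0.55993756 0.16502275 0.14      ] post [0.55091195 0.10570548 0.055     ]
n 11 
travel [[-0.13, -2.61, -2.0], [-0.13, -2.43, -2.21], [-0.13, -2.24, -2.41], [-0.13, -2.03, -2.59], [-0.13, -1.8, -2.75], [-0.13, -1.56, -2.89], [-0.13, -1.32, -3.02], [-0.13, -1.06, -3.12], [-0.13, -0.79, -3.19], [-0.13, -0.52, -3.25], [-0.13, -0.25, -3.28]] 
turn [[-0.084, 0.0, 0.001], [-0.084, 0.0, 0.001], [-0.084, 0.0, 0.001], [-0.084, 0.0, 0.001], [-0.084, 0.0, 0.001], [-0.084, 0.0, 0.001], [-0.084, 0.0, 0.001], [-0.084, 0.0, 0.001], [-0.084, 0.0, 0.001], [-0.084, 0.0, 0.001], [-0.084, 0.0, 0.001]]
```

apply_moves(travel=[[-0.2,-2.6,-2.0],[-0.2,-2.4,-2.2],[-0.2,-2.25,-2.4],[-0.2,-2.0,-2.6],[-0.2,-1.8,-2.75],[-0.2,-1.55,-2.9],[-0.2,-1.3,-3.0],[-0.1,0,0]], turn=[[-0.084,0,0],[-0.084,0,0],[-0.084,0,0],[-0.084,0,0],[-0.084,0,0],[-0.084,0,0],[-0.084,0,0],[0,0,0]], grip=[0.95,0.95,0.95,0.95,0.95,0.95,0.95,0.95])

```text
t: 4.97
eef_pos: [0.5305, 0.0412, 0.1241]
tool_rot: [-0.363, -0.593, -0.378, 0.612]
contact_force: [0.6, 0.2, -1.5]
gripper_width: 0.14
```

```bash
python3 - <<'E'
from h import *
rep()
g=wpt((.08,-.005,0),CAR); g[2]=.14
plan(g,CAR[2]+np.pi)
E
```

```text
t 4.97 p [0.5305 0.0412 0.1241] down [-0.034  0.004 -0.999] jaw -0.469 F [ 0.6  0.2 -1.5] w 0.14 q [ 0.07  0.44 -0.33  1.97  0.18  0.8  -0.82]
n 4 
travel [[-0.41, -0.75, -3.09], [-0.41, -0.5, -3.14], [-0.41, -0.25, -3.17], [-0.4, 0.01, -3.18]] 
turn [[-0.079, 0.002, 0.008], [-0.079, 0.002, 0.008], [-0.079, 0.002, 0.008], [-0.079, 0.002, 0.008]]
```

apply_moves(travel=[[-0.4,-0.7,-2.5],[-0.4,-0.4,-2.5],[-0.4,-0.3,-2.5],[-0.4,-0.1,-2.5],[-0.2,0,-2.0],[0,0,0],[0,0,0]], turn=[[-0.063,0,0.007],[-0.063,0,0.007],[-0.063,0,0.007],[-0.063,0,0.007],[-0.063,0,0.006],[0,0,0],[0,0,0]], grip=[0.95,0.95,0.95,0.95,0.95,0.95,0.95])

```text
t: 5.55
eef_pos: [0.5513, 0.1659, 0.1282]
tool_rot: [-0.463, -0.525, -0.468, 0.539]
contact_force: [0.3, -0.6, -1.0]
gripper_width: 0.142
```

```bash
python3 - <<'E'
from h import *
rep()
g=wpt((.08,-.005,0),CAR); g[2]=.12
plan(g,CAR[2]+np.pi)
a=eyes.read_camera("scene");b=eyes.read_camera("top")
f=lambda i,l,t:cv2.resize(i[t:t+100,l:l+130,::-1],None,fx=4.5,fy=4.5,interpolation=cv2.INTER_CUBIC)[:, :585]
o=np.vstack([f(a,330,130),f(b,160,150)]); o=cv2.resize(o,None,fx=.66,fy=.66,interpolation=cv2.INTER_AREA)
cv2.imwrite("pics/g.png",np.hstack([f(a,330,130)[:,60:460],f(b,160,150)[:,60:460]]))
E
```

```text
t 5.55 p [0.5513 0.1659 0.1282] down [-0.021 -0.008 -1.   ] jaw -0.133 F [ 0.3 -0.6 -1. ] w 0.142 q [-0.08  0.5  -0.41  1.86  0.26  0.85 -0.76]
n 1 
travel [[0.8, 0.89, -0.04]] 
turn [[0.018, 0.011, 0.019]]
```

View pics/g.png

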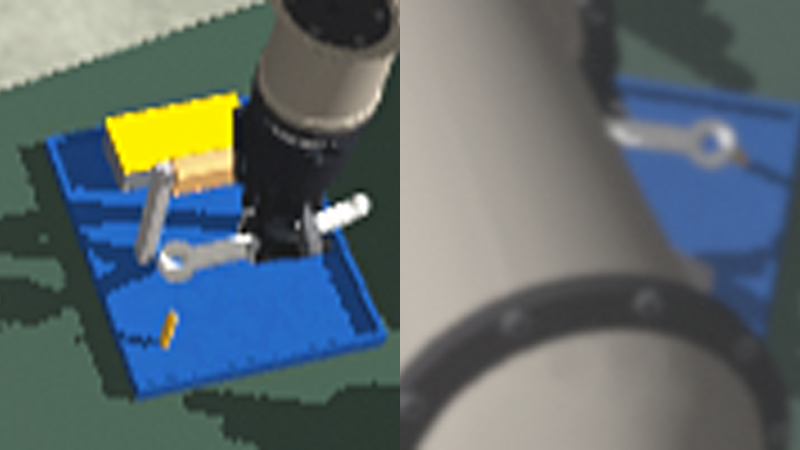

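The lever is held over the tray. The eye ring is at scene (383,188) and top (243,182), and the post tip is at scene (382,200). I'll triangulate both with the same cameras, so calibration bias cancels.

```bash
cat >> h.py <<'E'
def tri(us,ut):
    f=lambda X:np.concatenate([proj("scene",X)[0]-us,proj("top",X)[0]-ut])
    r=least_squares(f,[.55,.1,.08]); return r.x,r.fun
E
python3 - <<'E'
from h import *
b=.4
eye=(330+(60+177)/4.5-b,130+261/4.5-b),(160+(60+312)/4.5-b,150+143/4.5-b)
print(eye,tri(*eye))
tip=(381.7-.33,199.7-.33-.5),(246-.33,182.5-.33); print("tip",tri(*tip))
o=status.get_obs();p=np.array(o["eef_pos"]);r=Rot(o["tool_rot"])
print("eye in tool",r.inv().apply(tri(*eye)[0]-p))
print("tip pred px",proj("scene",wpt((.08,-.065,.051),CAR)),proj("top",wpt((.08,-.065,.051),CAR)))
E
```

```text
((382.2666666666667, 187.6), (242.26666666666668, 181.37777777777777)) (array([0.54251237, 0.10467925, 0.11458088]), array([-0.01248172,  0.00233136, -0.00950984, -0.00355877]))
tip (array([0.55127529, 0.10682919, 0.05497617]), array([ 0.05191308, -0.00935545,  0.04053175,  0.01521191]))
eye in tool [ 0.01453763 -0.00022499  0.06082596]
tip pred px [[381.07593659 198.88276247]] [[246.11035676 182.31417995]]
```

```bash
python3 - <<'E'
from h import *
plan([.5602,.1664,.094],CAR[2]+np.pi,2)
E
```

```text
n 2 
travel [[1.71, 0.47, -0.15], [1.72, 0.45, -0.14]] 
turn [[0.008, 0.006, 0.01], [0.008, 0.006, 0.01]]
```

apply_moves(travel=[[0.6,0.45,-0.1],[1.0,0.45,-0.1],[1.0,0,0],[0.8,0,0],[0,0,0]], turn=[[0.008,0.006,0.01],[0.008,0.006,0.01],[0,0,0],[0,0,0],[0,0,0]], grip=[0.95,0.95,0.95,0.95,0.95])

```text
t: 6.07
eef_pos: [0.5609, 0.1591, 0.09]
tool_rot: [-0.459, -0.538, -0.457, 0.539]
contact_force: [-1.1, -0.4, -1.3]
gripper_width: 0.148
```

```bash
python3 - <<'E'
from h import *
rep()
plan([.5602,.1664,.090],CAR[2]+np.pi,1)
E
```

```text
t 6.07 p [0.5609 0.1591 0.09  ] down [ 0.001 -0.003 -1.   ] jaw -0.161 F [-1.1 -0.4 -1.3] w 0.148 q [-0.09  0.55 -0.38  1.89  0.29  0.76 -0.8 ]
n 1 
travel [[-0.0, -0.19, -0.71]] 
turn [[-0.01, 0.002, -0.002]]
```

apply_moves(travel=[[0,-0.17,-0.6],[0,0,0],[0,0,0]], turn=[[-0.01,0,0],[0,0,0],[0,0,0]], grip=[0.95,0.95,0.95])

```text
t: 6.32
eef_pos: [0.5596, 0.1644, 0.089]
tool_rot: [-0.461, -0.535, -0.46, 0.538]
contact_force: [0.1, 0.5, -1.2]
gripper_width: 0.142
```

```bash
python3 - <<'E'
from h import *
rep()
plan([.5602,.1664,.088],CAR[2]+np.pi,1)
a=eyes.read_camera("scene");b=eyes.read_camera("top")
f=lambda i,l,t:cv2.resize(i[t:t+50,l:l+50,::-1],None,fx=8,fy=8,interpolation=cv2.INTER_CUBIC)
cv2.imwrite("pics/i.png",np.hstack([f(a,360,170),f(b,220,160)]))
E
```

```text
t 6.32 p [0.5596 0.1644 0.089 ] down [-0.001 -0.004 -1.   ] jaw -0.152 F [ 0.1  0.5 -1.2] w 0.142 q [-0.1   0.56 -0.38  1.88  0.29  0.76 -0.8 ]
n 1 
travel [[0.1, 0.03, -0.21]] 
turn [[-0.001, 0.004, 0.0]]
```

View pics/i.png

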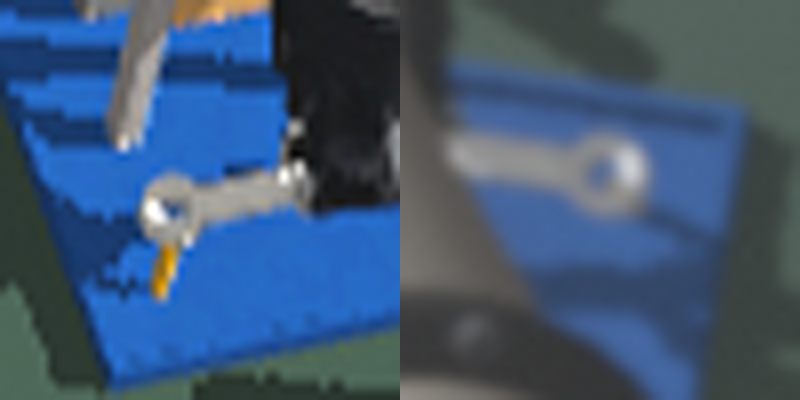

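The eye is at scene (380.8,195.6) and top (245.6,181.1), just above the post tip.

```bash
python3 - <<'E'
from h import *
e=tri((380.8,195.6),(245.6,181.1)); print(e)
o=status.get_obs();p=np.array(o["eef_pos"]);r=Rot(o["tool_rot"])
print("eye in tool",r.inv().apply(e[0]-p)); print("kinematic eye",p+r.apply([.0145,0,.0608]),"post .5511 .1063")
E
```

```text
(array([0.54998243, 0.10244919, 0.0773764 ]), array([ 0.25357671, -0.04582809,  0.19648047,  0.07372407]))
eye in tool [ 0.01213629 -0.00021656  0.06308417]
kinematic eye [0.55054068 0.10466692 0.07500543] post .5511 .1063
```

apply_moves(travel=[[0.4,0.04,-0.27],[0.6,0,0],[0.6,0,0],[0.2,0,0]], turn=[[0,0.004,0],[0,0,0],[0,0,0],[0,0,0]], grip=[0.95,0.95,0.95,0.95])

```text
t: 6.75
eef_pos: [0.5617, 0.1684, 0.0714]
tool_rot: [0.461, 0.538, 0.461, -0.535]
contact_force: [-0.5, -0.2, -1.6]
gripper_width: 0.142
```

```bash
python3 - <<'E'
from h import *
rep()
plan([.5604,.1669,.055],CAR[2]+np.pi,1)
a=eyes.read_camera("scene");b=eyes.read_camera("top")
f=lambda i,l,t:cv2.resize(i[t:t+50,l:l+50,::-1],None,fx=8,fy=8,interpolation=cv2.INTER_CUBIC)
cv2.imwrite("pics/j.png",np.hstack([f(a,360,170),f(b,220,160)]))
E
```

```text
t 6.75 p [0.5617 0.1684 0.0714] down [ 0.004  0.002 -1.   ] jaw -0.151 F [-0.5 -0.2 -1.6] w 0.142 q [-0.11  0.58 -0.37  1.89  0.31  0.72 -0.81]
n 1 
travel [[1.64, -0.11, 0.17]] 
turn [[-0.0, -0.003, -0.003]]
```

View pics/j.png

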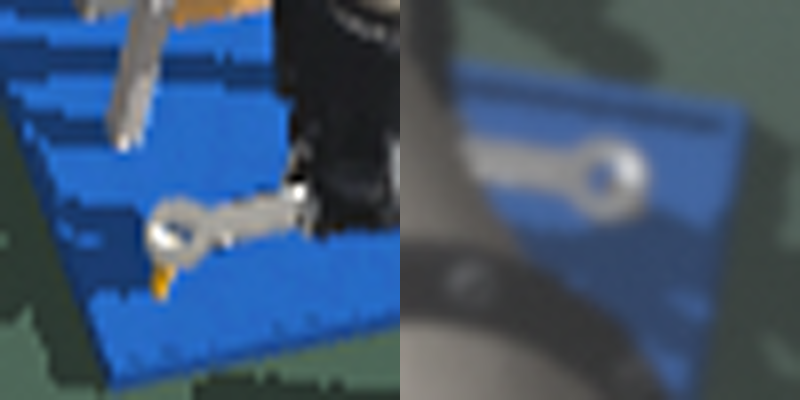

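The post now runs into the underside of the ring (scene crop at (163,265)) and there is no contact force. I'll continue down with a small correction.

apply_moves(travel=[[0.4,-0.1,0.13],[0.4,0,0],[0.3,0,0]], turn=[[0,-0.003,-0.003],[0,0,0],[0,0,0]], grip=[0.95,0.95,0.95])

```text
t: 7.1
eef_pos: [0.5609, 0.1671, 0.0603]
tool_rot: [0.461, 0.537, 0.46, -0.536]
contact_force: [0.2, -0.2, -1.3]
gripper_width: 0.141
```

```bash
python3 - <<'E'
from h import *
rep()
plan([.5604,.1669,.034],CAR[2]+np.pi,3)
E
```

```text
t 7.1 p [0.5609 0.1671 0.0603] down [ 0.001 -0.    -1.   ] jaw -0.152 F [ 0.2 -0.2 -1.3] w 0.141 q [-0.12  0.6  -0.37  1.89  0.32  0.71 -0.82]
n 3 
travel [[0.88, -0.02, 0.01], [0.88, -0.02, 0.01], [0.88, -0.02, 0.01]] 
turn [[-0.0, 0.0, -0.0], [-0.0, 0.0, -0.0], [-0.0, 0.0, -0.0]]
```

apply_moves(travel=[[0.7,-0.03,0.02],[0.7,0,0],[0.5,0,0],[0.3,0,0]], turn=[[0,0,0],[0,0,0],[0,0,0],[0,0,0]], grip=[0.95,0.95,0.95,0.95])

```text
t: 7.43
eef_pos: [0.5605, 0.1668, 0.0357]
tool_rot: [0.461, 0.537, 0.46, -0.536]
contact_force: [-0.1, 0.5, -0.9]
gripper_width: 0.142
```

```bash
python3 - <<'E'
from h import *
rep()
plan([.5604,.1669,.0305],CAR[2]+np.pi,1)
E
```

```text
t 7.43 p [0.5605 0.1668 0.0357] down [ 0.001 -0.    -1.   ] jaw -0.152 F [-0.1  0.5 -0.9] w 0.142 q [-0.13  0.64 -0.35  1.9   0.34  0.66 -0.84]
n 1 
travel [[0.52, -0.01, -0.01]] 
turn [[-0.001, 0.0, -0.001]]
```

apply_moves(travel=[[0.3,0,0],[0.2,0,0],[0.1,0,0]], turn=[[0,0,0],[0,0,0],[0,0,0]], grip=[0.95,0.95,0.95])

```text
t: 7.68
eef_pos: [0.5601, 0.1667, 0.0294]
tool_rot: [-0.461, -0.536, -0.46, 0.537]
contact_force: [-8.5, -3.6, 27.4]
gripper_width: 0.14
```

```bash
python3 - <<'E'
from h import *
rep()
E
```

```text
t 7.68 p [0.5601 0.1667 0.0294] down [-0.001 -0.002 -1.   ] jaw -0.152 F [-8.5 -3.6 27.4] w 0.14 q [-0.13  0.65 -0.34  1.9   0.34  0.65 -0.84]
```

Seated on the tray floor. I'll ease off and open a little, keeping the fingers inside the bay.

apply_moves(travel=[[-0.15,0,0],[0,0,0],[0,0,0],[0,0,0]], turn=[[0,0,0],[0,0,0],[0,0,0],[0,0,0]], grip=[0.95,0.68,0.68,0.68])

```text
t: 8.02
eef_pos: [0.5611, 0.1673, 0.032]
tool_rot: [0.461, 0.537, 0.46, -0.536]
contact_force: [0.4, -0.8, 0.8]
gripper_width: 0.323
```

```bash
python3 - <<'E'
from h import *
rep()
plan([.5604,.1669,.0305],CAR[2]+np.pi,1)
E
```

```text
t 8.02 p [0.5611 0.1673 0.032 ] down [ 0.002 -0.001 -1.   ] jaw -0.151 F [ 0.4 -0.8  0.8] w 0.323 q [-0.13  0.64 -0.35  1.9   0.34  0.65 -0.84]
n 1 
travel [[0.15, -0.06, 0.05]] 
turn [[-0.0, 0.001, -0.002]]
```

apply_moves(travel=[[-0.8,0,0],[-1.2,0,0],[-2,0,0],[-2.5,0,0],[-3,0,0],[-3,0,0],[-2.5,0,0],[-1,0,0]], turn=[[0,0,0],[0,0,0],[0,0,0],[0,0,0],[0,0,0],[0,0,0],[0,0,0],[0,0,0]], grip=[0.68,0.68,0.68,0.68,0.68,0.68,0.68,0.68])

```text
t: 8.68
eef_pos: [0.5587, 0.1672, 0.2017]
tool_rot: [-0.461, -0.535, -0.461, 0.537]
contact_force: [0.5, 0.2, 0.4]
gripper_width: 0.322
```

```bash
python3 - <<'E'
from h import *
rep()
a=eyes.read_camera("scene");b=eyes.read_camera("top")
f=lambda i,l,t:cv2.resize(i[t:t+100,l:l+80,::-1],None,fx=5,fy=5,interpolation=cv2.INTER_CUBIC)
cv2.imwrite("pics/k.png",np.hstack([f(a,350,130),f(b,185,150)]))
E
```

```text
t 8.68 p [0.5587 0.1672 0.2017] down [-0.003 -0.002 -1.   ] jaw -0.15 F [0.5 0.2 0.4] w 0.322 q [-0.06  0.42 -0.43  1.8   0.21  0.97 -0.73]
```

View pics/k.png

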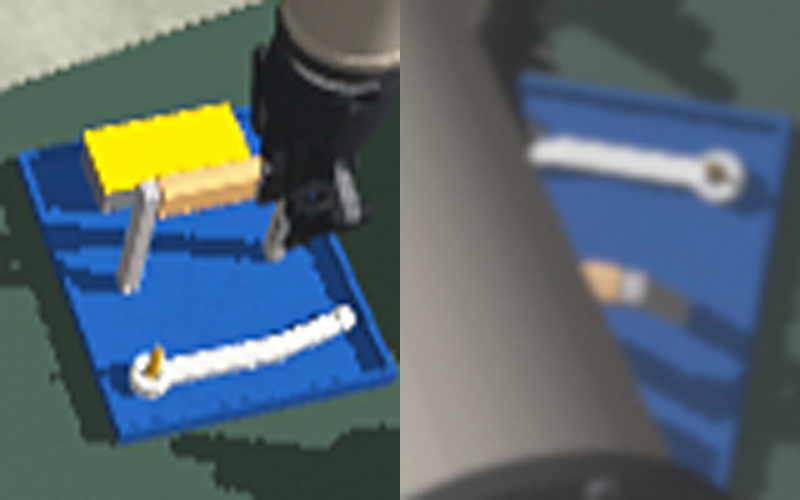

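The lever lies flat with its eye round the brass post (scene crop post at (155,360), ball at (343,318)). The carrier has not moved, since its near corner is still at scene (373.5,218). Next is the handle.

```bash
python3 - <<'E'
from h import *
plan([.4818,.1827,.185],CAR[2]+np.pi,4)
E
```

```text
n 4 
travel [[0.39, -1.96, -0.1], [0.39, -1.96, -0.1], [0.38, -1.96, -0.1], [0.38, -1.96, -0.1]] 
turn [[0.0, 0.001, 0.001], [0.0, 0.001, 0.001], [0.0, 0.001, 0.001], [0.0, 0.001, 0.001]]
```

apply_moves(travel=[[0.3,-1.95,-0.1],[0.3,-1.95,-0.1],[0.3,-1.95,-0.1],[0.3,-1.7,-0.1],[0,0,0],[0,0,0]], turn=[[0,0.001,0.001],[0,0.001,0.001],[0,0,0],[0,0,0],[0,0,0],[0,0,0]], grip=[0.45,0.45,0.45,0.45,0.45,0.45])

```text
t: 9.28
eef_pos: [0.4792, 0.18, 0.1832]
tool_rot: [-0.46, -0.534, -0.461, 0.539]
contact_force: [-0.0, -0.5, 0.5]
gripper_width: 0.549
```

```bash
python3 - <<'E'
from h import *
rep()
plan([.4818,.1827,.150],CAR[2]+np.pi,2)
E
```

```text
t 9.28 p [0.4792 0.18   0.1832] down [-0.007 -0.003 -1.   ] jaw -0.152 F [-0.  -0.5  0.5] w 0.549 q [-0.09  0.33 -0.46  1.98  0.19  0.88 -0.81]
n 2 
travel [[1.66, 0.12, -0.16], [1.66, 0.11, -0.16]] 
turn [[-0.001, 0.002, 0.003], [-0.001, 0.002, 0.003]]
```

apply_moves(travel=[[1.2,0.12,-0.15],[1.4,0.11,-0.15],[0.5,0,0],[0,0,0]], turn=[[0,0.002,0.003],[0,0.002,0.003],[0,0,0],[0,0,0]], grip=[0.45,0.45,0.45,0.45])

```text
t: 9.62
eef_pos: [0.4835, 0.1814, 0.1498]
tool_rot: [-0.46, -0.536, -0.46, 0.537]
contact_force: [0.4, 0.3, -0.7]
gripper_width: 0.551
```

```bash
python3 - <<'E'
from h import *
rep()
plan([.4818,.1827,.112],CAR[2]+np.pi,3)
a=eyes.read_camera("scene")
cv2.imwrite("pics/l.png",cv2.resize(a[120:230,330:450,::-1],None,fx=5,fy=5,interpolation=cv2.INTER_CUBIC))
E
```

```text
t 9.62 p [0.4835 0.1814 0.1498] down [-0.001 -0.001 -1.   ] jaw -0.153 F [ 0.4  0.3 -0.7] w 0.551 q [-0.11  0.38 -0.45  2.    0.23  0.81 -0.84]
n 3 
travel [[1.26, -0.06, -0.04], [1.26, -0.06, -0.04], [1.26, -0.06, -0.03]] 
turn [[-0.001, 0.0, 0.0], [-0.001, 0.0, 0.0], [-0.001, 0.0, 0.0]]
```

View pics/l.png

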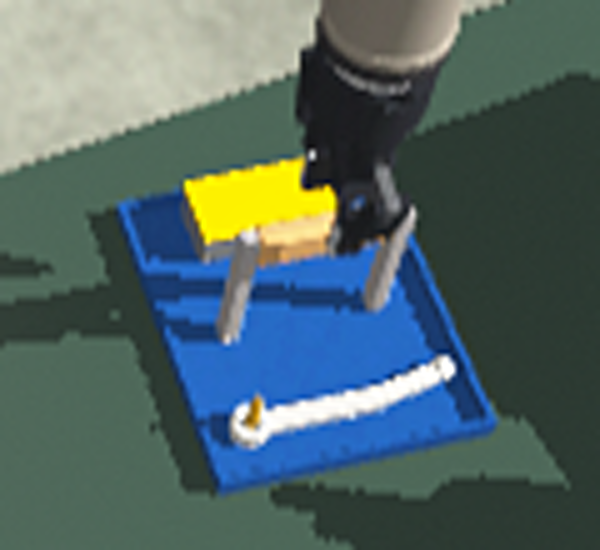

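```bash
python3 - <<'E'
from h import *
f=lambda X:((proj("scene",X)[0]-[330,120]+.4)*5).round(0)
print("bar c",f(wpt((0,0,.11),CAR)),"uprights",f(wpt((0,-.055,.123),CAR)),f(wpt((0,.055,.123),CAR)))
p=np.array(status.get_obs()["eef_pos"]);r=Rot(status.get_obs()["tool_rot"])
for y in(-.024,.024): print(f(p+r.apply([.012,y,0])))
E
```

```text
bar c [323. 232.] uprights [248. 237.] [404. 204.]
[318. 185.]
[342. 242.]
```

The predicted finger position matches the picture, so I'll descend and grip.

apply_moves(travel=[[0.8,-0.1,-0.1],[1.2,-0.05,0],[1.0,0,0],[0.6,0,0],[0,0,0]], turn=[[0,0,0],[0,0,0],[0,0,0],[0,0,0],[0,0,0]], grip=[0.45,0.45,0.45,0.45,0.45])

```text
t: 10.08
eef_pos: [0.4838, 0.1825, 0.1116]
tool_rot: [0.46, 0.537, 0.459, -0.537]
contact_force: [-0.4, -1.0, 0.0]
gripper_width: 0.55
```

```bash
python3 - <<'E'
from h import *
rep()
plan([.4818,.1827,.112],CAR[2]+np.pi,1)
E
```

```text
t 10.08 p [0.4838 0.1825 0.1116] down [ 0.001 -0.    -1.   ] jaw -0.155 F [-0.4 -1.   0. ] w 0.55 q [-0.13  0.44 -0.43  2.03  0.27  0.73 -0.88]
n 1 
travel [[-0.04, -0.2, 0.01]] 
turn [[-0.004, 0.0, -0.001]]
```

apply_moves(travel=[[0,-0.2,0],[0,0,0],[0,0,0],[0,0,0],[0,0,0],[0,0,0]], turn=[[0.004,0,0],[0,0,0],[0,0,0],[0,0,0],[0,0,0],[0,0,0]], grip=[0.6,0.7,0.9,0.9,0.9,0.9], newtons=40)

```text
t: 10.58
eef_pos: [0.4816, 0.1828, 0.1112]
tool_rot: [0.459, 0.538, 0.458, -0.538]
contact_force: [0.5, 1.4, -3.6]
gripper_width: 0.206
```

apply_moves(travel=[[0,0,0],[0,0,0]], turn=[[0,0,0],[0,0,0]], grip=[0.9,0.9], newtons=110)

```text
t: 10.75
eef_pos: [0.4817, 0.1828, 0.1113]
tool_rot: [0.459, 0.538, 0.458, -0.538]
contact_force: [1.2, 0.6, -4.2]
gripper_width: 0.196
```

```bash
python3 - <<'E'
from h import *
rep()
E
```

```text
t 10.75 p [0.4817 0.1828 0.1113] down [ 0.001 -0.    -1.   ] jaw -0.159 F [ 1.2  0.6 -4.2] w 0.196 q [-0.14  0.44 -0.43  2.03  0.27  0.73 -0.89]
```

apply_moves(travel=[[-0.3,0,0],[-0.5,0,0],[-0.7,0,0],[-0.8,0,0],[-0.7,0,0],[-0.5,0,0],[-0.3,0,0],[0,0,0]], turn=[[0,0,0],[0,0,0],[0,0,0],[0,0,0],[0,0,0],[0,0,0],[0,0,0],[0,0,0]], grip=[0.9,0.9,0.9,0.9,0.9,0.9,0.9,0.9])

```text
t: 11.42
eef_pos: [0.4789, 0.1813, 0.1518]
tool_rot: [-0.458, -0.536, -0.459, 0.54]
contact_force: [0.4, 1.2, -6.6]
gripper_width: 0.198
```

```bash
python3 - <<'E'
from h import *
rep(); print(status.get_obs()["torque"])
plan([.4818,.1828,.185],-.159+np.pi,8)
E
```

```text
t 11.42 p [0.4789 0.1813 0.1518] down [-0.005 -0.003 -1.   ] jaw -0.159 F [ 0.4  1.2 -6.6] w 0.198 q [-0.11  0.38 -0.45  2.01  0.22  0.81 -0.85]
[ 0.00596077 -0.07203035  0.04213549]
n 8 
travel [[-0.41, 0.03, -0.02], [-0.41, 0.03, -0.02], [-0.41, 0.03, -0.02], [-0.41, 0.03, -0.02], [-0.41, 0.03, -0.02], [-0.41, 0.03, -0.02], [-0.41, 0.03, -0.02], [-0.41, 0.03, -0.02]] 
turn [[-0.0, 0.0, 0.001], [-0.0, 0.0, 0.001], [-0.0, 0.0, 0.001], [-0.0, 0.0, 0.001], [-0.0, 0.0, 0.001], [-0.0, 0.0, 0.001], [-0.0, 0.0, 0.001], [-0.0, 0.0, 0.001]]
```

apply_moves(travel=[[-0.4,0.03,-0.02],[-0.7,0.03,-0.02],[-0.8,0.03,-0.02],[-0.8,0.03,-0.02],[-0.8,0.03,-0.02],[-0.7,0.03,-0.02],[-0.4,0,0],[0,0,0]], turn=[[0,0,0.001],[0,0,0.001],[0,0,0.001],[0,0,0.001],[0,0,0.001],[0,0,0.001],[0,0,0],[0,0,0]], grip=[0.9,0.9,0.9,0.9,0.9,0.9,0.9,0.9])

```text
t: 12.08
eef_pos: [0.4809, 0.1825, 0.2031]
tool_rot: [-0.46, -0.538, -0.457, 0.538]
contact_force: [0.6, -0.6, -6.8]
gripper_width: 0.197
```

```bash
python3 - <<'E'
from h import *
rep()
plan([.4818,.1828,.225],-.159+np.pi,6)
E
```

```text
t 12.08 p [0.4809 0.1825 0.2031] down [ 0.002 -0.004 -1.   ] jaw -0.159 F [ 0.6 -0.6 -6.8] w 0.197 q [-0.09  0.31 -0.47  1.96  0.18  0.92 -0.81]
n 6 
travel [[-0.36, 0.02, -0.01], [-0.36, 0.02, -0.01], [-0.36, 0.02, -0.01], [-0.36, 0.02, -0.01], [-0.36, 0.02, -0.01], [-0.36, 0.02, -0.01]] 
turn [[0.0, 0.001, -0.0], [0.0, 0.001, -0.0], [0.0, 0.001, -0.0], [0.0, 0.001, -0.0], [0.0, 0.001, -0.0], [0.0, 0.001, -0.0]]
```

apply_moves(travel=[[-0.4,0.02,0],[-0.5,0.02,0],[-0.5,0,0],[-0.4,0,0],[-0.2,0,0],[0,0,0],[0,0,0]], turn=[[0,0.001,0],[0,0.001,0],[0,0.001,0],[0,0,0],[0,0,0],[0,0,0],[0,0,0]], grip=[0.9,0.9,0.9,0.9,0.9,0.9,0.9])

```text
t: 12.67
eef_pos: [0.4806, 0.1822, 0.2249]
tool_rot: [0.459, 0.538, 0.458, -0.538]
contact_force: [0.7, 0.2, -7.6]
gripper_width: 0.193
```

```bash
python3 - <<'E'
from h import *
rep()
plan([.4815,.1828,.225],-.159+np.pi,1); print(status.get_obs()["joint_vel"].round(4))
a=eyes.read_camera("scene");b=eyes.read_camera("top"); rep()
c=cv2.resize(a[90:210,330:450,::-1],None,fx=4,fy=4,interpolation=cv2.INTER_CUBIC);d=cv2.resize(b[130:270,160:280,::-1],(320,480),interpolation=cv2.INTER_CUBIC)
cv2.imwrite("pics/m.png",np.hstack([c,d]))
E
```

```text
t 12.67 p [0.4806 0.1822 0.2249] down [ 0.001 -0.001 -1.   ] jaw -0.159 F [ 0.7  0.2 -7.6] w 0.193 q [-0.08  0.28 -0.47  1.94  0.16  0.96 -0.79]
n 1 
travel [[-0.01, 0.07, -0.08]] 
turn [[0.0, 0.001, -0.002]]
[ 0.001  -0.0037  0.0002 -0.0021 -0.0034  0.0029  0.001 ]
t 12.77 p [0.4806 0.1822 0.2247] down [ 0.001 -0.001 -1.   ] jaw -0.159 F [-0.7 -0.  -6.7] w 0.196 q [-0.08  0.28 -0.47  1.94  0.16  0.96 -0.79]
```

View pics/m.png

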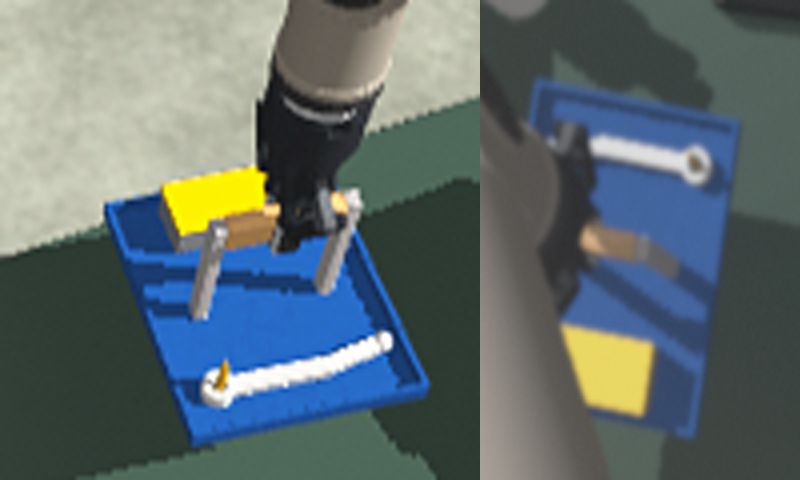

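The carrier hangs in the air with the lever still on its post, flat (scene crop post at (222,375)). As a final level check I'll compare the corners against a level prediction, then hand in.

```bash
python3 - <<'E'
from h import *
z=.004+.2248-.1113; C=[.4806,.182,-.151]
f=lambda P:((proj("scene",wpt(np.array(P)/1e3,C,z))[0]-[330,90]+.4)*4).round(0)
g=lambda P:((proj("top",wpt(np.array(P)/1e3,C,z))[0]-[160,130]+.4)*[2.667,3.43]+[480,0]).round(0)
for n,P,s in(("near bottom",(120,-100,0),(193,445)),("right rim",(120,100,16),(428,385)),("left rim",(-120,-100,16),(106,205)),("post tip",(80,-65,51),(225,362))): print(n,f(P),"seen",s)
for n,P,s in(("rim ++",(120,100,16),(537,79)),("rim +-",(120,-100,16),(739,120)),("rim --",(-120,-100,16),(692,437))): print("top",n,g(P),"seen",s)
rep(); print(bot.hand_in())
E
```

```text
near bottom [191. 447.] seen (193, 445)
right rim [431. 385.] seen (428, 385)
left rim [103. 203.] seen (106, 205)
post tip [226. 362.] seen (225, 362)
top rim ++ [536.  78.] seen (537, 79)
top rim +- [739. 119.] seen (739, 120)
top rim -- [694. 437.] seen (692, 437)
t 12.77 p [0.4806 0.1822 0.2247] down [ 0.001 -0.001 -1.   ] jaw -0.159 F [-0.7 -0.  -6.7] w 0.196 q [-0.08  0.28 -0.47  1.94  0.16  0.96 -0.79]
the job is handed in; nothing more can be done
None
```

I hung the lever flat on the brass post and let go of it while the carrier stood on the mat. I then lifted the carrier by its handle about 11 cm and handed the job in at 12.8 s, still holding it.

**Last checks:**
- **Level:** The tray corners and post tip matched a level prediction to within about 1 pixel in both cameras. The tool tilt was about 0.001 rad at the end and at most about 0.006 rad in the readings taken while lifting.
- **Grip:** The grip is steady at 110 N, with a load of about 7 N and joint speeds near zero.
- **Lever:** The last picture shows it flat, with the eye around the post.

**What went wrong or was not checked:**
- **First pinch:** It caught only the top edge of the lever and shifted it a few mm on the mat. I measured it again and regripped lower.
- **Seating push:** Setting the lever down pressed about 27 N on the tray floor through the lever, below the 40 N limit.
- **Other objects:** I planned the moves to stay clear of them and felt no unexpected contact, but I did not check each one's position at the end.

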